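# Refit the filter cassette of the bench dust extractor

### The job

Put the pleated filter cassette that lies on the table back into the bench dust extractor, grip side up: pick it up by its grip, slip its plain end (the end away from the grip) under the extractor's far lip with the other end still raised, push that end back against the sprung rail there and swing the raised end down past the near lip into the well. Then let the spring slide the cassette home under the near lip, so that it lies flat on its ledges, held at both ends, and let go of it. Do it by feel: push no harder than the spring needs, never force it, and leave everything else on the table where it is.

Things in the scene. Friction and masses are not known exactly. Their poses are not given: they have to be found in the camera images.
- cassette: loose filter cassette: flat aluminium frame, rounded corners, 160 (x) x 140 (y) x 12 mm (z), about 0.22 kg, filled with white pleated paper, a black bridge grip on top. Origin: centre of its underside, z up on the grip side. Plain end at x = +80 mm, grip end at x = -80 mm. Starts flat on the table, grip up, left or right of the extractor, turned at most 0.7 rad from it.
- grip (a point): point to hold, in the cassette's grip, 34 mm above its underside, at x = -30 mm, y = 0. The grip is a rigid bar 14 mm thick (along the cassette's x), 90 mm long (along y), from 22 to 44 mm above the underside, on a post at each end; the frame's top beneath it is at 12 mm. Pinch it from above across the 14 mm.
- plain_edge (a point): middle of the lower edge of the cassette's plain end (cassette frame x = +80, y = 0, z = 0 mm), the edge that goes under the far lip. Axes as the cassette's.
- extractor: fixed bench dust extractor: low grey box 230 (x) x 176 (y) x 60 mm (z), a filter well open at the top, a hose stub on the far side. Origin: centre of its underside; x points away from the robot to the hose stub (turned up to 0.3 rad), z up. Well: near wall's face x = -100 mm, side walls y = +-73.5 mm, tops z = 58 mm; ledges for the cassette along both sides and ends at z = 40 mm.
- far_lip (a point): middle of the lower front edge of the fixed far lip (extractor frame x = +50, z = 56 mm): 16 mm above the ledge; the lip is 4 mm thick, a flat deck behind it at z = 60 mm. Axes as the extractor's.
- rail (a point): middle of the face of the sprung rail at rest (extractor frame x = +58, z = 48 mm), a smooth bar from side wall to side wall, under the far lip. Pushed towards +x it yields 10 mm, with about 5 N at first and 12 N at the end, then meets a hard stop. This point does not move with the rail. Axes as the extractor's.
- near_lip (a point): middle of the lower inner edge of the fixed near lip (extractor frame x = -94, z = 54.5 mm); it overhangs the well's near end by 6 mm, 14.5 mm above the ledge, top at z = 58 mm. With the rail pressed to its stop the level cassette clears this lip by only 2 mm; eased off, the rail slides it back under the lip to the near wall. Axes as the extractor's.
- seat (a point): where the cassette's origin lies when it is home: on the ledges, against the near wall, the rail still pressed in by 2 mm (extractor frame x = -20, y = 0, z = 40 mm). Axes as the extractor's.
- cork_block: bystander: cork sanding block, 33 x 46 x 42 mm; origin under its centre
- black_bottle: bystander: dark paint bottle, 47 mm across, 120 mm high; origin under its centre
- tube_big: bystander: large paint tube, 42 x 125 x 36 mm; origin under its centre
- pastel: bystander: white square pastel stick, 62 x 12 x 12 mm; origin under its centre
- eraser: bystander: eraser, 22 x 46 x 13 mm; origin under its centre
- masking_tape: bystander: roll of masking tape, 104 mm across, 25 mm high; origin under its centre

How it is judged:
By the outcome, as a careful person would: the job done as asked, in the order asked, and still so for the second after the job is handed in, with the robot touching nothing.
It also fails if it takes over 72 s, if anything falls off the work surface, if the arm or the gripper's body presses on something with over 40 N, if the wrist force passes 120 N, or if a joint passes its speed limit or range.

### The arm

A 7-joint arm with a two-finger parallel gripper is mounted at the origin on a cart in front of the work surface, level with it; the furniture and walls round the work are solid. World frame = base frame: x ahead of the robot, y to its left, z up, the work surface at z = 0. Lengths are in m, angles in rad, forces in N, time in s.
With the tool pointing down it reaches from about 0.35 to 0.9 m from the base axis. Payload 8.1 kg.
Tool frame: the origin (TCP) lies at the very end of the fingers, on their centre line; the grasp point (between the pads) lies 19 mm behind it (env.grasp_offset is the distance from the TCP to the grasp point, in m); z points along the fingers, y is the line along which they close (so a half turn about z gives the same grasp; the last joint's range is limited). The gripper opens to 92 mm and grips with 3 to 60 N. Pads are 19 mm wide; open, the fingers measure 130 mm over their backs; the gripper's body (75 mm by 190 mm) begins 47 mm behind the grasp point.
Start: joints at [-1.257, 0.434, 0.025, 1.573, -0.012, 1.134, -0.075], TCP at [0.253, 0.571, 0.227] pointing down, gripper open.
Joint ranges: [-2.62, 2.62], [-0.44, 2.09], [-1.27, 1.32], [0.08, 2.57], [-1.32, 4.46], [0.12, 2], [-2.74, 2.74]. Speed limits (rad/s): [2.22, 2.22, 3.01, 3.01, 3.14, 3.14, 3.14].

### API

Orientations are given as a 3x3 rotation matrix whose columns are the frame's x, y, z axes.
In Python, from bench import env gives the robot as it stands.
- The arm moves only by the shell command python3 jog.py 'ROWS' [FORCE]. ROWS is rows parted by semicolons, their numbers by spaces, 1 to 12 of them, each of 7 numbers: a rotation vector rx, ry, rz in rad, then dx, dy, dz in m, then the opening from 0.0 (shut) to 1.0 (fully open); each row is the pose to reach, as a shift and turn from the pose commanded when the command began, along the tool's axes at that moment; what a row does not reach only later rows make up. A row lasts 1/8 s, in which the tool goes at most 0.0625 m and 0.188 rad, less where a joint would pass 70% of its speed; a pose out of reach is approached as far as the arm can. The fingers move at their own pace and stop on an object; FORCE is the grip in N (left out, the last holds). Time passes only in rows, so rows that do not move let the fingers close. It prints the time, the measured TCP pose, the force, the opening and the grip force at its end.
- env.get_obs(): the state, without advancing time (a new reading comes with each control period).
- env.snapshot(name): name is "scene" or "top"; returns a dict with "frame" (480x640x3 uint8, blue, green, red), "fx", "fy", "cx", "cy" (pixels), "k1" (the pictures are not rectified: a ray, as slopes to the right and down, at radius r is drawn at 1 + k1 r^2 times it, then the intrinsics apply), "camera_from_world" (4x4, takes a point from world to camera coordinates). Camera axes: x right, y down, z forward; pixel columns grow to the right and rows downward; lengths in m; the calibration is good to about 2 mm. A picture is of the moment at which its call begins. There is no depth.
- env.finish_job(): hands the job in; it is judged then, once.
The state is a dict: "time_s": time; "q": joint angles; "qd": joint speeds; "joint_torque": joint torques, N m; "ee_pos": TCP position; "orientation": TCP orientation; "force": force on the tool from outside, world axes, zero at the start; "torque": the same for the moment, N m; "grip_width": opening from 0.0 (shut) to 1.0 (fully open); "grip_force": force on a finger pad.
Only numpy, scipy, OpenCV 4.12 (cv2) and the standard library are available. Lean on these libraries where they do the work, as an engineer would, in place of code of your own. Each camera call takes 0.05 s, during which the arm holds its last target. There are 200 camera calls.

## Working session

There is one attempt and no reset: what is moved stays moved. The work goes in short steps, Python scripts to look and compute and a shell command to move; the robot and the scene stay as the last step left them, time stands still between calls to the robot, and variables do not carry over. Pictures are saved under pics/ and viewed, at most 10 in all, crops included, and the job is handed in when it is done.

```bash
ls; mkdir -p pics
python3 - <<'E'
from bench import env
import cv2,pickle
for n in ("scene","top"):
    s=env.snapshot(n); cv2.imwrite(f"pics/{n}0.png",s["frame"]); pickle.dump(s,open(f"{n}.pkl","wb"))
    print(n,s["fx"],s["cx"],s["cy"],s["k1"],s["camera_from_world"].round(3).tolist())
o=env.get_obs();print(o)
E
```

```text
bench.py
jog.py
pics
scene 452.457756668158 316.77985938665614 245.42786314340802 -0.1181660885092023 [[0.792, -0.61, -0.0, -0.448], [-0.416, -0.54, -0.732, 0.302], [0.446, 0.58, -0.682, 0.918], [0.0, 0.0, 0.0, 1.0]]
top 609.7855622157406 311.07819891173915 231.96559016053862 -0.16503823408621757 [[0.002, -1.0, 0.021, -0.009], [-0.992, -0.004, -0.123, 0.571], [0.124, -0.02, -0.992, 1.591], [0.0, 0.0, 0.0, 1.0]]
{'time_s': 0.1, 'q': array([-1.25661171,  0.43513325,  0.02496134,  1.57397071, -0.01158546,
        1.13400258, -0.07513669]), 'qd': array([-0.00073065, -0.00049523,  0.00100854, -0.00452291,  0.00010231,
        0.00300118, -0.00011869]), 'joint_torque': array([ 3.92362956e-03, -6.69125462e+01,  9.88273323e-01, -3.15145147e+01,
       -6.05428638e-02,  3.74815520e-02,  6.78376523e-05]), 'ee_pos': array([0.25288051, 0.57107392, 0.22604946]), 'orientation': array([[-9.14359541e-01,  4.04903006e-01, -4.30362222e-04],
       [ 4.04903213e-01,  9.14358627e-01, -1.29980693e-03],
       [-1.32790323e-04, -1.36274592e-03, -9.99999063e-01]]), 'force': array([ 0.68988078,  0.58450327, -0.42789576]), 'torque': array([-0.00880675, -0.02599071,  0.06615908]), 'grip_force': 0.0, 'grip_width': 1.0012350699616475}
```

View pics/scene0.png

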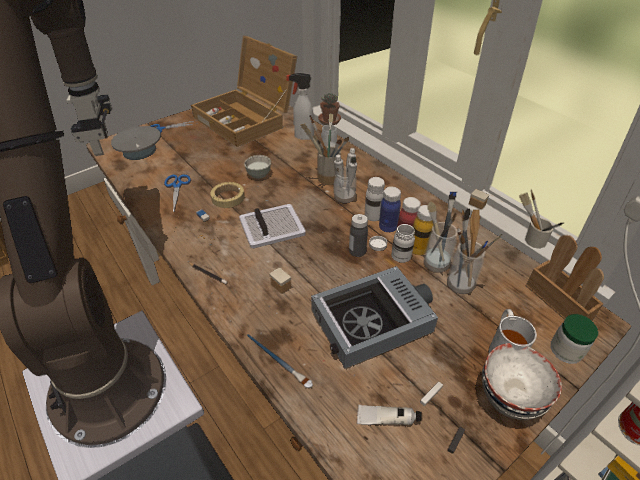

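View pics/top0.png

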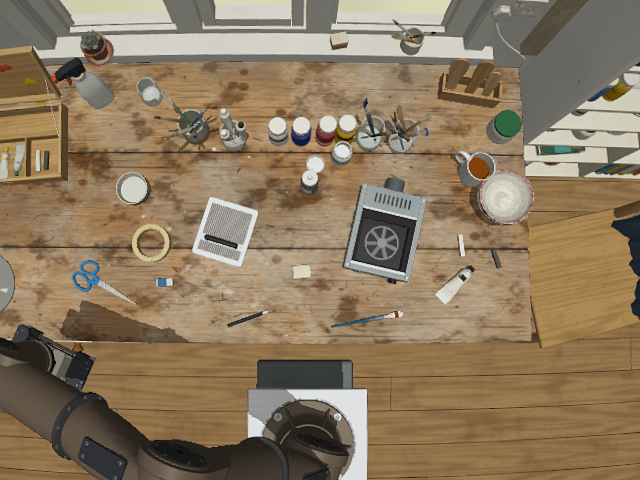

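The cassette is at about (226,232) in the top view, with its grip near (221,241). The extractor is at about (385,232). I'll enlarge both.

Run:
```python
import cv2,pickle,numpy as np
t=pickle.load(open("top.pkl","rb"))["frame"]; s=pickle.load(open("scene.pkl","rb"))["frame"]
a=cv2.resize(t[190:275,185:265],None,fx=5,fy=5,interpolation=cv2.INTER_CUBIC)
b=cv2.resize(t[175:290,335:435],None,fx=4,fy=4,interpolation=cv2.INTER_CUBIC)
im=np.zeros((460,800,3),np.uint8); im[:425,:400]=a; im[:460,400:]=b
cv2.imwrite("pics/c1.png",im)
c=cv2.resize(s[195:255,230:315],None,fx=4.5,fy=4.5,interpolation=cv2.INTER_CUBIC)
d=cv2.resize(s[260:370,305:445],None,fx=3,fy=3,interpolation=cv2.INTER_CUBIC)
im=np.zeros((330,803,3),np.uint8); im[:270,:c.shape[1]]=c; im[:330,383:803]=d
cv2.imwrite("pics/c2.png",im[:,:800])
```

```text
(no output)
```

View pics/c1.png

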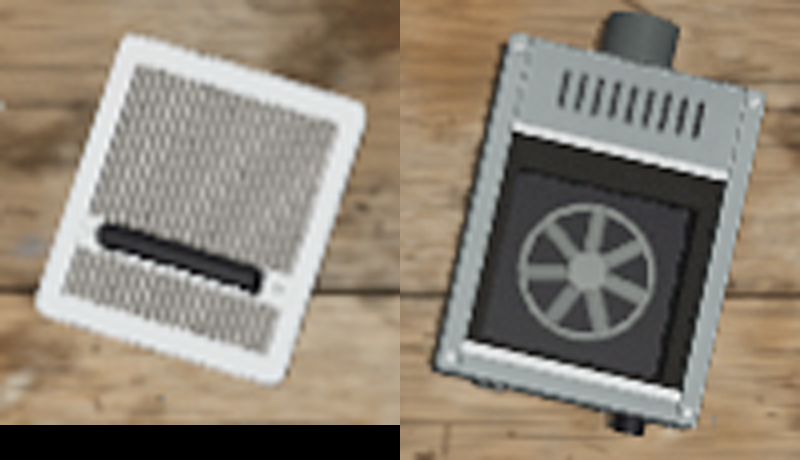

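View pics/c2.png

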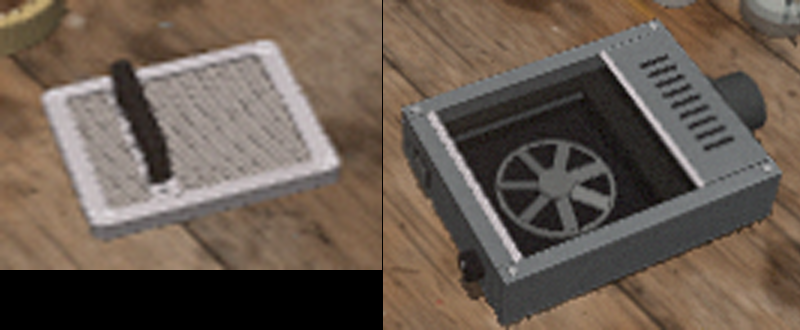

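Pixel corners are readable in both crops: the cassette frame's corners and grip centre, and the extractor's outer corners and lip edges. Next I fit x, y and yaw for both objects using both cameras.

```bash
cat > fit.py <<'E'
import cv2,pickle,numpy as np
from scipy.optimize import least_squares
S={n:pickle.load(open(n+".pkl","rb")) for n in("scene","top")}
def proj(n,P):
    s=S[n];M=np.array(s["camera_from_world"]);K=np.array([[s["fx"],0,s["cx"]],[0,s["fy"],s["cy"]],[0,0,1.]])
    return cv2.projectPoints(np.asarray(P,float),cv2.Rodrigues(M[:3,:3])[0],M[:3,3],K,np.array([s["k1"],0,0,0.]))[0][:,0]
def Rz(a): return np.array([[np.cos(a),-np.sin(a),0],[np.sin(a),np.cos(a),0],[0,0,1]])
def fit(data,x0):
    f=lambda p:np.concatenate([(proj(n,np.array(P)/1e3@Rz(p[2]).T+[p[0],p[1],0])-px).ravel() for n,P,px in data])
    r=least_squares(f,x0,loss="soft_l1"); print(r.x.round(4)); print(r.fun.reshape(-1,2).round(1).tolist()); return r.x
def crop(uv,f,ox,oy,du=0): uv=np.array(uv,float); return (uv+.5-[du,0])/f-.5+[ox,oy]
if __name__=="__main__":
    c=[[80,70,12],[80,-70,12],[-80,-70,12],[-80,70,12],[-30,0,44]]
    ct=crop([(121,32),(368,103),(287,389),(34,312),(181,258)],5,185,190)
    cs=crop([(272,40),(343,165),(95,225),(42,92),(143,122)],4.5,230,195)
    e=[[115,88,60],[115,-88,60],[-115,-88,58],[-115,88,58],[50,73.5,60],[50,-73.5,60],[-94,73.5,58],[-94,-73.5,58]]
    et=crop([(510,33),(765,95),(692,428),(433,372),(513,130),(727,178),(469,341),(680,391)],4,335,175,400)
    es=crop([(655,22),(779,168),(508,284),(403,110),(601,53),(701,187),(432,112),(521,258)],3,305,260,383)
    for d in ([("top",c,ct)],[("scene",c,cs)],[("top",c,ct),("scene",c,cs)]): fit(d,[.55,.14,-.25])
    for d in ([("top",e,et)],[("scene",e,es)],[("top",e,et),("scene",e,es)]): fit(d,[.55,-.2,-.2])
E
python3 fit.py
```

```text
[ 0.5744  0.2245 -0.2745]
[[0.4, 0.4], [0.0, 0.1], [-0.6, -0.5], [0.5, 0.5], [-0.4, -0.5]]
[ 0.5716  0.2194 -0.2917]
[[0.4, -0.4], [0.5, 0.4], [0.1, 1.0], [-0.3, 0.1], [-0.8, -4.8]]
[ 0.5738  0.2233 -0.2818]
[[1.1, 0.5], [0.6, 0.5], [-0.4, -0.2], [0.8, 0.5], [0.0, -0.3], [-0.0, -1.4], [0.4, -0.9], [0.4, 0.0], [-0.5, -0.7], [-0.8, -5.7]]
[ 0.569  -0.2033 -0.2263]
[[0.1, -0.3], [0.3, -0.7], [0.8, 0.2], [0.4, -0.9], [-0.5, 0.1], [-0.3, 0.7], [-1.4, 0.3], [0.2, 0.4]]
[ 0.5651 -0.2079 -0.2225]
[[0.7, -2.2], [1.7, 0.6], [-0.5, 0.7], [-1.0, -0.7], [-1.2, -0.4], [-0.6, -0.3], [0.3, 0.1], [0.9, 0.4]]
[ 0.5674 -0.2055 -0.2227]
[[0.8, 0.4], [1.0, -0.2], [1.8, 0.7], [1.4, -0.1], [0.2, 0.8], [0.5, 1.2], [-0.5, 1.0], [1.1, 0.9], [0.7, -3.2], [1.6, -0.5], [-0.4, -0.6], [-0.8, -1.8], [-1.2, -1.4], [-0.6, -1.4], [0.5, -1.0], [1.0, -1.0]]
```
Cameras disagree consistently: scene - top ≈ (-3.3,-4.8) in both. So relative position is consistent: ext - cass = (-0.0054,-0.4278) top; (-0.0065,-0.4273) scene. Great. Absolute: average -> cassette (0.573,0.222,-0.278), extractor (0.567,-0.2056,-0.2245). Grasp in cassette's grip is compliant... gripping centers in closing direction (cassette's x). Along y, the uncertainty of ~2mm remains; side clearance ±3.5 mm. After grasp, relative consistency: measured TCP gives the cassette absolute in x; y shift remains. After grasp, take picture showing cassette pose with TCP and compare—relative. Good: the same camera fit of held cassette vs. extractor.

The two cameras differ by a constant ~5 mm, but they agree on the position of the extractor relative to the cassette to within 1 mm. Averaging gives cassette (0.573, 0.222, −0.278) and extractor (0.567, −0.2056, −0.2245). Now the rows for the approach.

Create rel.py:
```python
import numpy as np
from scipy.spatial.transform import Rotation as R
from bench import env
# tool: x=y_c, y=x_c, z=-z_c
T=np.array([[0,1,0],[1,0,0],[0,0,-1.]])
def show(Rt,pt,label=""):
    o=env.get_obs();A=np.array(o["orientation"]);p=np.array(o["ee_pos"])
    rv=R.from_matrix(A.T@Rt).as_rotvec();d=A.T@(pt-p)
    print(label,"rv",rv.round(4),"d",d.round(4),"|d|",round(np.linalg.norm(d),3),"ang",round(np.linalg.norm(rv),3))
```

Run:
```python
from rel import *
Rc=R.from_euler("z",-.278).as_matrix()
show(Rc@T,np.array([.5442,.2302,.09]),"hover")
```

```text
hover rv [-1.0000e-03  1.1000e-03  1.4319e+00] d [-0.4044 -0.1935  0.1364] |d| 0.469 ang 1.432
```

```bash
P="0 0 1.432 -0.4044 -0.1935 0.1364 0.5"; python3 jog.py '0 0 1.432 -0.4044 -0.1935 0.07 0.5;0 0 1.432 -0.4044 -0.1935 0.07 0.5;0 0 1.432 -0.4044 -0.1935 0.07 0.5;0 0 1.432 -0.4044 -0.1935 0.07 0.5;0 0 1.432 -0.4044 -0.1935 0.07 0.5;0 0 1.432 -0.4044 -0.1935 0.07 0.5;0 0 1.432 -0.4044 -0.1935 0.07 0.5;0 0 1.432 -0.4044 -0.1935 0.07 0.5;0 0 1.432 -0.4044 -0.1935 0.1364 0.5;0 0 1.432 -0.4044 -0.1935 0.1364 0.5;0 0 1.432 -0.4044 -0.1935 0.1364 0.5;0 0 1.432 -0.4044 -0.1935 0.1364 0.5' 40
python3 - <<'E'
from rel import *
import cv2,pickle
Rc=R.from_euler("z",-.278).as_matrix()
show(Rc@T,np.array([.5442,.2302,.016]),"grasp")
t=env.snapshot("top")["frame"];s=env.snapshot("scene")["frame"]
im=np.zeros((480,800,3),np.uint8)
im[:480,:400]=cv2.resize(t[185:281,185:265],(400,480),interpolation=2)
im[:400,400:]=cv2.resize(s[155:255,225:325],(400,400),interpolation=2)
cv2.imwrite("pics/g1.png",im)
E
```

```text
time_s: 1.6
ee_pos: [0.5455, 0.2316, 0.0923]
orientation: [[0.274, 0.962, 0.003], [0.962, -0.274, 0.002], [0.002, 0.002, -1.0]]
force: [-0.1, 0.2, -0.0]
grip_width: 0.501
grip_force: 0.0
grasp rv [ 0.002  -0.0022  0.0005] d [-0.0019 -0.0011  0.0763] |d| 0.076 ang 0.003
```

View pics/g1.png

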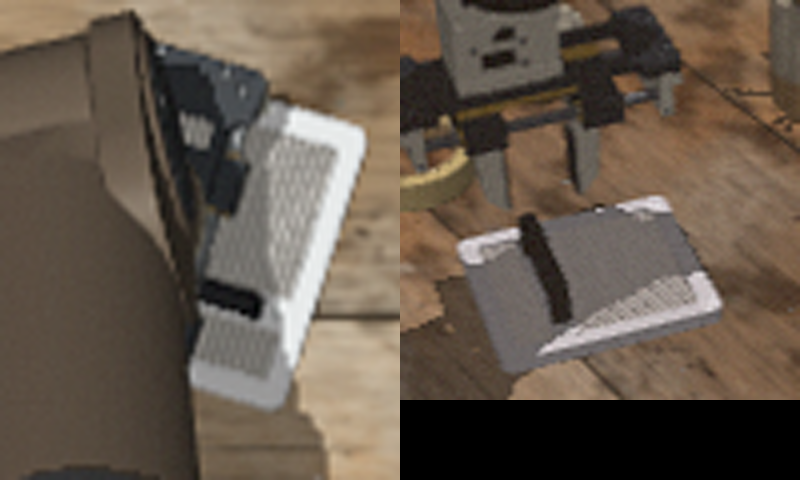

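The scene view on the right shows the fingertips at about (506,205) and (585,190), straddling the grip line and aligned with it. I'll descend, close and lift.

```bash
python3 -c "
from fit import proj;print(proj('scene',[[.5455,.2316,.0923]]),'seen 260.9,204.4')"
python3 jog.py '0 0 0 -0.0019 -0.0011 0.04 0.5;0 0 0 -0.0019 -0.0011 0.065 0.5;0 0 0 -0.0019 -0.0011 0.0763 0.5;0 0 0 -0.0019 -0.0011 0.0763 0.5;0 0 0 -0.0019 -0.0011 0.0763 0.15;0 0 0 -0.0019 -0.0011 0.0763 0;0 0 0 -0.0019 -0.0011 0.0763 0;0 0 0 -0.0019 -0.0011 0.0763 0;0 0 0 -0.0019 -0.0011 0.0763 0;0 0 0 -0.0019 -0.0011 0.0763 0' 40
```

```text
[[259.26571537 202.23613128]] seen 260.9,204.4
time_s: 2.95
ee_pos: [0.543, 0.2294, 0.0144]
orientation: [[0.275, 0.962, 0.0], [0.962, -0.275, 0.0], [0.0, 0.0, -1.0]]
force: [-2.8, 0.7, 6.5]
grip_width: 0.148
grip_force: 40.0
```

```bash
python3 jog.py '0 0 0 0 0 -0.01 0;0 0 0 0 0 -0.05 0;0 0 0 0 0 -0.1 0;0 0 0 0 0 -0.145 0;0 0 0 0 0 -0.145 0;0 0 0 0 0 -0.145 0'
python3 - <<'E'
from rel import *
Re=R.from_euler("z",-.2245).as_matrix(); pe=np.array([.567,-.2056,0])
# hover: level, plain edge at ext x=44, TCP cassette coords (-.03,0,.0144)
show(Re@T,pe+Re@[.044-.110,0,.16],"hover")
E
```

```text
time_s: 3.7
ee_pos: [0.5423, 0.2293, 0.1587]
orientation: [[0.274, 0.962, -0.001], [0.962, -0.274, -0.0], [-0.0, -0.001, -1.0]]
force: [0.1, -0.7, -2.7]
grip_width: 0.15
grip_force: 40.0
hover rv [-0.0007  0.0002 -0.0534] d [-0.4149  0.0772 -0.0013] |d| 0.422 ang 0.053
```

```bash
python3 jog.py '0 0 -0.0534 -0.05 0.01 0 0;0 0 -0.0534 -0.1 0.02 0 0;0 0 -0.0534 -0.15 0.03 0 0;0 0 -0.0534 -0.2 0.04 0 0;0 0 -0.0534 -0.26 0.05 0 0;0 0 -0.0534 -0.32 0.06 0 0;0 0 -0.0534 -0.37 0.07 0 0;0 0 -0.0534 -0.4149 0.0772 0 0;0 0 -0.0534 -0.4149 0.0772 0 0;0 0 -0.0534 -0.4149 0.0772 0 0;0 0 -0.0534 -0.4149 0.0772 0 0'
python3 - <<'E'
from rel import *
import cv2,pickle
for n in("top","scene"): pickle.dump(env.snapshot(n),open(n+"2.pkl","wb"))
t=pickle.load(open("top2.pkl","rb"))["frame"];s=pickle.load(open("scene2.pkl","rb"))["frame"]
im=np.zeros((560,800,3),np.uint8)
im[:480,:400]=cv2.resize(t[175:295,335:435],(400,480),interpolation=2)
im[:480,400:]=cv2.resize(s[230:350,315:415],(400,480),interpolation=2)
cv2.imwrite("pics/h1.png",im)
E
```

```text
time_s: 5.08
ee_pos: [0.5032, -0.1893, 0.1583]
orientation: [[0.221, 0.975, -0.001], [0.975, -0.221, 0.001], [0.001, -0.001, -1.0]]
force: [-0.2, 0.2, -0.7]
grip_width: 0.148
grip_force: 40.0
```

View pics/h1.png

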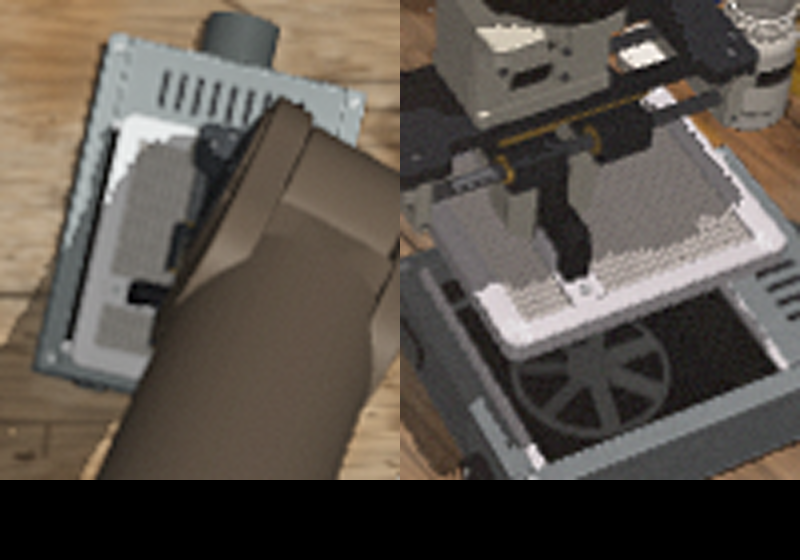

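The left half (top view) shows the plain/+y corner near (122,112) and the grip/+y corner near (68,365). The right half (scene view) shows plain/−y near (790,247) and grip/−y near (508,352). I'll fit the held pose separately for each camera and compare it with that camera's extractor fit.

Run:
```python
from fit import *
h=143.9
t=crop([(122,112),(68,367)],4,335,175); s=crop([(790,247),(508,352)],4,315,230,400)
f=[("top",[[80,70,12+h],[-80,70,12+h]],t),("scene",[[80,-70,12+h],[-80,-70,12+h]],s)]
E={"top":(.569,-.2033,-.2263),"scene":(.5651,-.2079,-.2225)}
for g in f:
    c=fit([g],[.53,-.2,-.22]);e=E[g[0]]
    print(g[0],"in ext frame",(Rz(.2245)@[c[0]-e[0],c[1]-e[1],0])[:2].round(4))
from bench import env
o=env.get_obs();p=o["ee_pos"];print("tcp in ext(avg)",Rz(.2245)@[p[0]-.567,p[1]+.2056,0])
```

```text
[ 0.5355 -0.1909 -0.2157]
[[-0.1, 0.6], [0.1, -0.5]]
top in ext frame [-0.0355  0.0047]
[ 0.5306 -0.1956 -0.2315]
[[-0.0, 0.0], [0.0, -0.0]]
scene in ext frame [-0.0364  0.0043]
tcp in ext(avg) [-0.06559154  0.00151655  0.        ]
```

Both cameras agree: the cassette sits 4.5 mm too far in +y, with x as expected. I'll correct that, tilt to 0.17 rad, and work out the following poses.

```bash
cat >> rel.py <<'E'
Re=R.from_euler("z",-.2245).as_matrix(); pe=np.array([.567,-.2056,0])
G=np.array([-.0297,-.003,.0144])
def cas(xp,zp,th,y=0):
    Rc=Re@R.from_euler("y",th).as_matrix()
    return Rc@T, pe+Re@np.array([xp,y,zp])+Rc@(G-[.08,0,0])
def state():
    o=env.get_obs();Rc=np.array(o["orientation"])@T.T;r=Re.T@Rc
    p=Re.T@(np.array(o["ee_pos"])-pe)+r@(np.array([.08,0,0])-G)
    print("t",round(o["time_s"],2),"plain edge mm",(p*1e3).round(1),"pitch",round(np.arctan2(-r[2,0],r[0,0]),4),"yaw",round(np.arctan2(r[1,0],r[0,0]),4),"F ext",(Re.T@o["force"]).round(1))
E
python3 - <<'E'
from rel import *
state(); show(*cas(.044,.085,.17),"A")
E
```

```text
t 5.17 plain edge mm [ 44.1   4.7 144.2] pitch 0.0006 yaw 0.002 F ext [-0.2  0.1 -2.1]
A rv [ 0.1694 -0.0002  0.002 ] d [-0.0045  0.0039  0.0409] |d| 0.041 ang 0.169
```

```bash
python3 jog.py '0.08 0 0.001 -0.002 0.002 0.02 0;0.1694 0 0.002 -0.0045 0.0039 0.0409 0;0.1694 0 0.002 -0.0045 0.0039 0.0409 0;0.1694 0 0.002 -0.0045 0.0039 0.0409 0;0.1694 0 0.002 -0.0045 0.0039 0.0409 0'
python3 - <<'E'
from rel import *
state(); show(*cas(.044,.055,.17),"B");show(*cas(.044,.0420,.17),"C")
E
```

```text
time_s: 5.8
ee_pos: [0.506, -0.196, 0.1192]
orientation: [[0.225, 0.961, -0.162], [0.974, -0.222, 0.038], [0.0, -0.166, -0.986]]
force: [-0.3, -1.0, -1.4]
grip_width: 0.151
grip_force: 40.0
t 5.8 plain edge mm [44.2 -1.5 86.7] pitch 0.1672 yaw -0.0022 F ext [-0.1 -1.  -1.4]
B rv [ 0.0028 -0.0006 -0.0022] d [0.0012 0.0052 0.031 ] |d| 0.031 ang 0.004
C rv [ 0.0028 -0.0006 -0.0022] d [0.0012 0.0073 0.0438] |d| 0.044 ang 0.004
```

```bash
python3 jog.py '0 0 0 0.001 0.002 0.012 0;0 0 0 0.001 0.0035 0.022 0;0 0 0 0.0012 0.0052 0.031 0;0 0 0 0.0012 0.0052 0.031 0;0 0 0 0.0012 0.0052 0.031 0;0 0 0 0.0012 0.0052 0.031 0'
python3 - <<'E'
from rel import *
state(); show(*cas(.044,.0420,.17),"C")
import cv2
s=env.snapshot("scene")["frame"]
cv2.imwrite("pics/i1.png",cv2.resize(s[240:370,300:450],(750,600)[0:1]+(650,) if 0 else (690,598),interpolation=2))
E
```

```text
time_s: 6.55
ee_pos: [0.5064, -0.1951, 0.087]
orientation: [[0.225, 0.961, -0.164], [0.974, -0.222, 0.038], [-0.0, -0.168, -0.986]]
force: [-0.1, 0.3, -1.1]
grip_width: 0.148
grip_force: 40.0
t 6.55 plain edge mm [44.3 -0.5 54.3] pitch 0.1688 yaw -0.0023 F ext [-0.2  0.3 -1.1]
C rv [ 0.0012 -0.0002 -0.0022] d [0.0002 0.0018 0.0121] |d| 0.012 ang 0.003
```

View pics/i1.png

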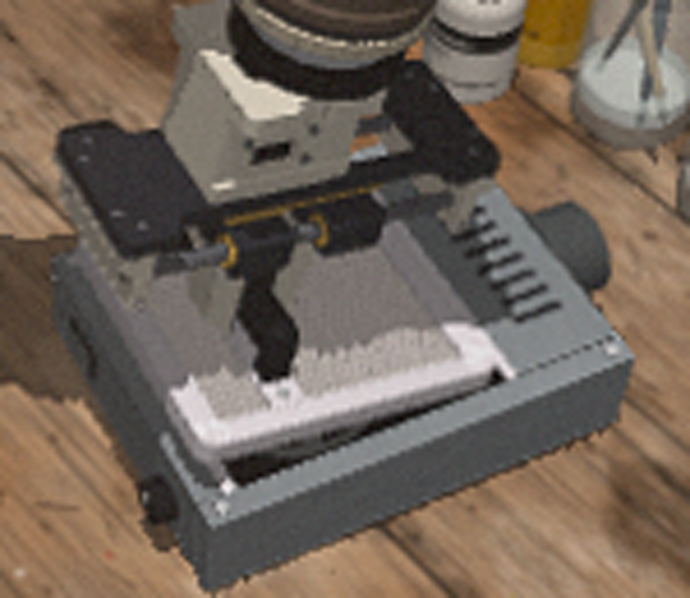

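The plain end is just short of the far lip (edge near (500,375)), inside the side walls, with the grip end raised above the near lip. Lowering gently to 42 mm.

```bash
python3 jog.py '0 0 -0.002 0 0.0006 0.004 0;0 0 -0.002 0 0.0012 0.008 0;0 0 -0.002 0.0002 0.0018 0.0121 0;0 0 -0.002 0.0002 0.0018 0.0121 0;0 0 -0.002 0.0002 0.0018 0.0121 0'
python3 - <<'E'
from rel import *
state(); show(*cas(.0535,.0415,.17),"D");show(*cas(.0555,.0415,.17),"D2")
E
```

```text
time_s: 7.22
ee_pos: [0.506, -0.1947, 0.0744]
orientation: [[0.223, 0.961, -0.164], [0.975, -0.22, 0.038], [0.0, -0.169, -0.986]]
force: [0.6, 0.6, -0.8]
grip_width: 0.148
grip_force: 40.0
t 7.22 plain edge mm [43.8  0.  41.7] pitch 0.1695 yaw -0.0002 F ext [ 0.5  0.8 -0.8]
D rv [ 0.0005 -0.0002 -0.0002] d [-0.      0.0096 -0.0015] |d| 0.01 ang 0.001
D2 rv [ 0.0005 -0.0002 -0.0002] d [-0.      0.0116 -0.0018] |d| 0.012 ang 0.001
```

```bash
python3 jog.py '0 0 0 0 0.003 -0.0005 0;0 0 0 0 0.006 -0.001 0;0 0 0 0 0.0096 -0.0015 0;0 0 0 0 0.0096 -0.0015 0;0 0 0 0 0.0096 -0.0015 0;0 0 0 0 0.0096 -0.0015 0'
python3 -c "
from rel import *
state(); show(*cas(.0575,.0415,.17),'E')"
```

```text
time_s: 7.98
ee_pos: [0.5153, -0.1968, 0.0743]
orientation: [[0.223, 0.961, -0.164], [0.975, -0.22, 0.038], [0.0, -0.169, -0.986]]
force: [1.2, -0.8, -2.2]
grip_width: 0.149
grip_force: 40.0
t 7.97 plain edge mm [53.4  0.  41.6] pitch 0.1696 yaw -0.0002 F ext [ 1.3 -0.5 -2.2]
E rv [ 0.0004 -0.0003 -0.0002] d [-0.      0.0041 -0.0007] |d| 0.004 ang 0.001
```

```bash
python3 jog.py '0 0 0 0 0.002 -0.0003 0;0 0 0 0 0.0041 -0.0007 0;0 0 0 0 0.0041 -0.0007 0;0 0 0 0 0.0041 -0.0007 0;0 0 0 0 0.0041 -0.0007 0'
python3 -c "
from rel import *
state(); show(*cas(.0605,.0412,.15),'E')"
```

```text
time_s: 8.6
ee_pos: [0.518, -0.1975, 0.0742]
orientation: [[0.223, 0.96, -0.167], [0.975, -0.22, 0.039], [0.001, -0.172, -0.985]]
force: [-5.2, 2.1, 1.8]
grip_width: 0.15
grip_force: 40.0
t 8.6 plain edge mm [56.1 -0.  41.2] pitch 0.1724 yaw -0.0005 F ext [-5.6  0.9  1.8]
E rv [-0.0224 -0.0006 -0.0005] d [-0.      0.0041  0.0017] |d| 0.004 ang 0.022
```

Contact came at 56.1 mm, as predicted, with 5.6 N. I'll push on in small steps while easing the tilt slightly.

```bash
python3 jog.py '-0.007 0 0 0 0.002 0.0006 0;-0.015 0 0 0 0.004 0.0012 0;-0.0224 0 0 0 0.005 0.0017 0;-0.0224 0 0 0 0.005 0.0017 0;-0.0224 0 0 0 0.005 0.0017 0'
python3 -c "
from rel import *
state(); show(*cas(.0645,.0412,.15),'E')"
```

```text
time_s: 9.22
ee_pos: [0.5216, -0.1983, 0.0716]
orientation: [[0.223, 0.964, -0.147], [0.975, -0.221, 0.035], [0.001, -0.151, -0.989]]
force: [-7.9, 2.4, 3.7]
grip_width: 0.15
grip_force: 40.0
t 9.22 plain edge mm [60.4 -0.1 40.8] pitch 0.1517 yaw -0.0007 F ext [-8.3  0.6  3.7]
E rv [-0.0017 -0.0009 -0.0007] d [-0.      0.004  -0.0009] |d| 0.004 ang 0.002
```

```bash
python3 jog.py '0 0 0 0 0.0015 -0.0004 0;0 0 0 0 0.003 -0.0008 0;0 0 0 0 0.0045 -0.001 0;0 0 0 0 0.0045 -0.001 0;0 0 0 0 0.0045 -0.001 0'
python3 -c "
from rel import *
state(); show(*cas(.0655,.0408,.12),'E');show(*cas(.0660,.0405,.09),'E')"
```

```text
time_s: 9.85
ee_pos: [0.5253, -0.1992, 0.0718]
orientation: [[0.224, 0.963, -0.149], [0.975, -0.221, 0.035], [0.001, -0.153, -0.988]]
force: [-10.4, 1.5, 4.6]
grip_width: 0.149
grip_force: 40.0
t 9.85 plain edge mm [64.1 -0.1 40.8] pitch 0.1534 yaw -0.0009 F ext [-10.4  -0.9   4.6]
E rv [-0.0334 -0.0011 -0.0009] d [0.     0.001  0.0034] |d| 0.004 ang 0.033
E rv [-0.0634 -0.0011 -0.0009] d [0.     0.0012 0.007 ] |d| 0.007 ang 0.063
```

```bash
python3 -c "
from rel import *
show(*cas(.0660,.0410,.13),'E')"
python3 jog.py '-0.01 0 0.0005 0 0.0008 0.001 0;-0.0234 0 0.0009 0 0.0019 0.0018 0;-0.0234 0 0.0009 0 0.0019 0.0018 0;-0.0234 0 0.0009 0 0.0019 0.0018 0'
python3 -c "
from rel import *
state(); show(*cas(.0665,.0408,.1),'E');show(*cas(.0668,.0405,.06),'E')"
```

```text
E rv [-0.0234 -0.0011 -0.0009] d [0.     0.0016 0.0021] |d| 0.003 ang 0.023
time_s: 10.35
ee_pos: [0.5261, -0.1993, 0.0695]
orientation: [[0.224, 0.966, -0.127], [0.974, -0.222, 0.03], [0.001, -0.131, -0.991]]
force: [-11.8, 3.6, 3.7]
grip_width: 0.147
grip_force: 40.0
t 10.35 plain edge mm [65.7 -0.2 40.9] pitch 0.1312 yaw -0.0018 F ext [-12.3   0.9   3.7]
E rv [-0.0312 -0.0012 -0.0018] d [-0.      0.0005  0.0034] |d| 0.003 ang 0.031
E rv [-0.0712 -0.0011 -0.0018] d [-0.      0.0004  0.008 ] |d| 0.008 ang 0.071
```

```bash
python3 jog.py '-0.011 0 0 0 0.0003 0.0011 0;-0.022 0 0 0 0.0005 0.0023 0;-0.0312 0 0 0 0.0006 0.0034 0;-0.0312 0 0 0 0.0006 0.0034 0;-0.0312 0 0 0 0.0006 0.0034 0'
python3 -c "
from rel import *
state(); show(*cas(.0666,.0406,.06),'E')"
```

```text
time_s: 10.98
ee_pos: [0.5259, -0.1993, 0.0659]
orientation: [[0.225, 0.97, -0.098], [0.974, -0.223, 0.024], [0.001, -0.1, -0.995]]
force: [-13.8, 3.9, 5.2]
grip_width: 0.149
grip_force: 40.0
t 10.97 plain edge mm [66.3 -0.1 40.6] pitch 0.1006 yaw -0.0018 F ext [-14.4   0.7   5.2]
E rv [-0.0406 -0.0013 -0.0019] d [-0.     -0.0002  0.0044] |d| 0.004 ang 0.041
```

```bash
python3 jog.py '-0.013 0 0 0 -0.0002 0.0014 0;-0.026 0 0 0 -0.0003 0.0029 0;-0.0406 0 0 0 -0.0003 0.0044 0;-0.0406 0 0 0 -0.0003 0.0044 0;-0.0406 0 0 0 -0.0003 0.0044 0'
python3 -c "
from rel import *
state(); show(*cas(.0668,.0405,.03),'E'); show(*cas(.0668,.0402,.0),'E')"
```

```text
time_s: 11.6
ee_pos: [0.5255, -0.1992, 0.0615]
orientation: [[0.225, 0.973, -0.058], [0.974, -0.224, 0.014], [0.001, -0.059, -0.998]]
force: [-11.6, 2.9, 3.5]
grip_width: 0.148
grip_force: 40.0
t 11.6 plain edge mm [66.8 -0.2 40.6] pitch 0.0594 yaw -0.0019 F ext [-12.    0.3   3.5]
E rv [-0.0294 -0.0011 -0.0019] d [ 0.     -0.0003  0.0033] |d| 0.003 ang 0.029
E rv [-0.0594 -0.0011 -0.0019] d [ 0.     -0.0006  0.0069] |d| 0.007 ang 0.059
```

```bash
python3 jog.py '-0.015 0 0 0 -0.0001 0.0016 0;-0.03 0 0 0 -0.0003 0.0033 0;-0.045 0 0 0 -0.0004 0.005 0;-0.058 0 0 0 -0.0005 0.0066 0;-0.058 0 0 0 -0.0005 0.0066 0;-0.058 0 0 0 -0.0005 0.0066 0'
python3 -c "
from rel import *
state(); show(*cas(.0600,.0402,.0),'back')"
```

```text
time_s: 12.35
ee_pos: [0.5249, -0.1991, 0.0549]
orientation: [[0.224, 0.975, -0.001], [0.975, -0.224, 0.001], [0.001, -0.001, -1.0]]
force: [-12.0, 3.0, 4.4]
grip_width: 0.145
grip_force: 40.0
t 12.35 plain edge mm [67.2 -0.2 40.4] pitch 0.0009 yaw -0.0017 F ext [-12.4   0.3   4.4]
back rv [-0.0009 -0.0011 -0.0017] d [ 0.     -0.0072  0.0003] |d| 0.007 ang 0.002
```

It is level at 67.2 mm with 12.4 N on the rail. Now I'll ease off and let the spring push it back.

```bash
python3 jog.py '0 0 0 0 -0.001 0 0;0 0 0 0 -0.0025 0 0;0 0 0 0 -0.004 0 0;0 0 0 0 -0.0055 0 0;0 0 0 0 -0.007 0 0;0 0 0 0 -0.0085 0 0;0 0 0 0 -0.0085 0 0;0 0 0 0 -0.0085 0 0'
python3 -c "
from rel import *
state()"
```

```text
time_s: 13.35
ee_pos: [0.518, -0.1975, 0.0551]
orientation: [[0.224, 0.975, 0.002], [0.975, -0.224, 0.0], [0.001, 0.002, -1.0]]
force: [-7.7, 1.8, 0.5]
grip_width: 0.15
grip_force: 40.0
t 13.35 plain edge mm [60.2 -0.1 40.8] pitch -0.0016 yaw -0.0015 F ext [-7.9  0.   0.5]
```

```bash
python3 jog.py '0 0 0 0 -0.001 0.0005 0;0 0 0 0 -0.0018 0.0005 0;0 0 0 0 -0.0018 0.0005 0;0 0 0 0 -0.0018 0.0005 0' 
python3 -c "
from rel import *
state()"
```

```text
time_s: 13.85
ee_pos: [0.5172, -0.1973, 0.0548]
orientation: [[0.224, 0.975, 0.003], [0.975, -0.224, -0.0], [0.0, 0.003, -1.0]]
force: [-6.4, 1.3, 0.3]
grip_width: 0.147
grip_force: 40.0
t 13.85 plain edge mm [59.4 -0.1 40.8] pitch -0.0034 yaw -0.0013 F ext [-6.5 -0.2  0.3]
```

```bash
python3 jog.py '0.003 0 0 0 -0.001 0.0003 0;0.003 0 0 0 -0.002 0.0005 0;0.003 0 0 0 -0.002 0.0005 0;0.003 0 0 0 -0.002 0.0005 0' 
python3 -c "
from rel import *
state()"
```

```text
time_s: 14.35
ee_pos: [0.5172, -0.1973, 0.0548]
orientation: [[0.224, 0.975, 0.004], [0.975, -0.224, -0.001], [-0.0, 0.004, -1.0]]
force: [-1.3, 0.1, -0.3]
grip_width: 0.15
grip_force: 40.0
t 14.35 plain edge mm [59.4 -0.1 40.8] pitch -0.0041 yaw -0.001 F ext [-1.3 -0.2 -0.3]
```

It has stopped against the near wall: position unchanged while the force fell to about 1 N. Releasing with a small opening, then withdrawing.

```bash
python3 jog.py '0 0 0 0 0 0 0.2;0 0 0 0 0 0 0.3;0 0 0 0 0 0 0.3;0 0 0 0 0 0 0.3;0 0 0 0 0 -0.02 0.3;0 0 0 0 0 -0.05 0.3;0 0 0 0 0 -0.1 0.3;0 0 0 0 0 -0.15 0.3;0 0 0 0 0 -0.15 0.3'
python3 jog.py '0 0 0 0.06 0 0 0.3;0 0 0 0.12 0 0 0.3;0 0 0 0.18 0 0 0.3;0 0 0 0.24 0 0 0.3;0 0 0 0.3 0 0 0.3;0 0 0 0.3 0 0 0.3;0 0 0 0.3 0 0 0.3'
python3 - <<'E'
from rel import *
import cv2,pickle
t=env.snapshot("top")["frame"];s=env.snapshot("scene")["frame"]
im=np.zeros((460,800,3),np.uint8)
im[:460,:400]=cv2.resize(t[175:290,335:435],(400,460),interpolation=2)
im[:330,400:]=cv2.resize(s[260:370,305:438],(400,330),interpolation=2)
cv2.imwrite("pics/f1.png",im)
E
```

```text
time_s: 15.48
ee_pos: [0.5184, -0.1981, 0.2084]
orientation: [[0.224, 0.975, 0.01], [0.975, -0.224, -0.002], [0.0, 0.01, -1.0]]
force: [1.0, -0.2, -0.8]
grip_width: 0.295
grip_force: 0.0
time_s: 16.35
ee_pos: [0.5829, 0.0949, 0.2037]
orientation: [[0.223, 0.975, 0.002], [0.975, -0.223, -0.002], [-0.001, 0.002, -1.0]]
force: [-0.5, -0.8, 0.3]
grip_width: 0.302
grip_force: 0.0
```

View pics/f1.png

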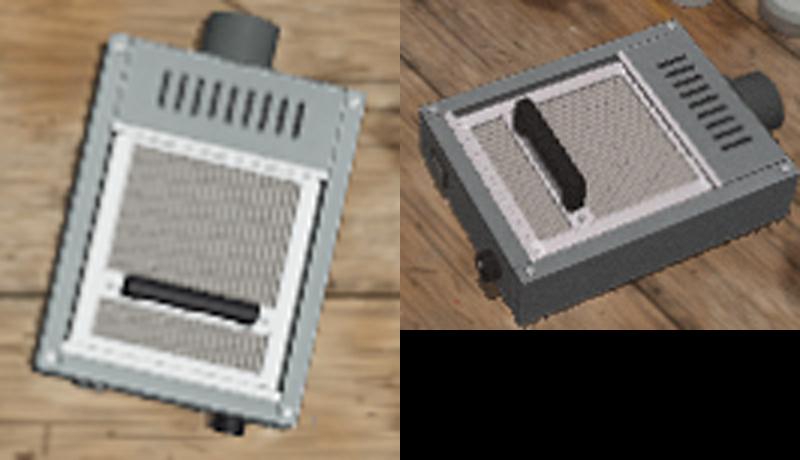

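The cassette lies flat in the well between both lips, with its grip centre near (192,300) in the left half. The gripper is clear. I'll check the grip's expected pixel at home and hand in.

Run:
```python
from fit import *
from bench import env
P=np.array([[-.050,0,.084]])@Rz(-.2263).T+[.569,-.2033,0]
d=np.linalg.norm((proj("top",P)[0]-crop([(192,300)],4,335,175)[0])); print("px err",d)
if d<2: print(env.finish_job())
```

```text
px err 0.34028068693500596
the job is handed in; nothing more can be done
None
```

The cassette is back in the extractor, grip side up, flat and held under both lips; the rail force never read above about 14 N, the gripper is clear, and I handed the job in at about 16 s without re-checking the bystander objects in a final full picture.

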